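Clamp a stretcher bar in the jig

ROBOT

A 6-joint arm with a two-finger parallel gripper is mounted at the origin on the work surface. World frame = base frame: x ahead of the robot, y to its left, z up, the work surface at z = 0. Lengths are in m, angles in rad, forces in N, time in s.
With the tool pointing down it reaches from about 0.375 to 0.825 m from the base axis. Payload 5.5 kg.
Tool frame: the origin (TCP) lies at the very end of the fingers, on their centre line; the grasp point (between the pads) lies 19 mm behind it; z points along the fingers, x is the direction in which the jaws open and shut, and the axes are right-handed (so a half turn about z gives the same grasp; the last joint's range is limited). The gripper opens to 85 mm and grips with 20 to 120 N. Pads are 22 mm wide; open, the fingers measure 114 mm over their backs; the gripper's body (76 mm by 85 mm) begins 54 mm behind the grasp point. The pads swing forward as they close: fully open they stand 13 mm farther back than shut.
Start: joints at [-1.136, 0.314, -0.047, 1.21, 0, 1.571], TCP at [0.253, -0.544, 0.231] pointing down, gripper open.
Joint ranges: [-2.67, 2.67], [-0.69, 1.73], [-1.03, 1.25], [-2.08, 2.16], [-1.42, 1.45], [-3.14, 3.14]. Speed limits (rad/s): [2.39, 2.39, 3.01, 3.14, 3.14, 3.14].

INTERFACE

Orientations are given as [roll, pitch, yaw] about the fixed x, y, z axes, in that order (R = Rz(yaw) Ry(pitch) Rx(roll)).
In Python, from bench import manip gives the robot as it stands. The module is installed in compiled form; this text tells all that it offers.
- The arm moves only by the tool move_arm, never from a script. Its argument "motion" is a list of rows, each a list of 6 numbers: the shift along the tool's x, y, z in m, then the turn, a rotation vector about the tool's x, y, z in rad. A call has 1 to 8 rows; each row shifts and turns the pose as measured when the row begins, along the tool's axes as they then stand; what a row does not reach is not made up. A row lasts 1/8 s, in which the tool goes at most 62.5 mm and 10.7 degrees, less where a joint would pass 70% of its speed; a pose out of reach is approached as far as the arm can. A call is refused whole if a number of a shift passes 0.0625 or a number of a turn 0.188, either way. A call with a gripper value outside its range is refused whole. "grip" is the finger opening in m, from 0 to 0.0854, set as the call begins (left out, the last holds). The fingers move at their own pace and stop on an object; the grip force is fixed at half the most. Time passes only in rows, so rows that do not move let the fingers close. It gives the time, the measured TCP pose, the force and the opening at its end, in the units of the state.
- manip.state(): the state, without advancing time (a new reading comes with each control period).
- manip.snapshot(name): name is "scene" or "top" or "wrist"; returns a dict with "frame" (384x512x3 uint8, red, green, blue), "z_map" (384x512 float32, m along the optical axis (not along the pixel's ray), 0 where there is no reading), "fov_y" (degrees; the focal length in pixels is half the picture's height over the tangent of half this angle, whatever the lens; pixels are square), "cx", "cy" (the principal point, pixels), "extrinsics" (4x4, takes a point from camera to world coordinates); the wrist camera has in their place "tool_from_camera" (4x4, takes a point from camera to tool coordinates, whose origin is the TCP and whose axes are the tool frame's). Camera axes: x right, y down, z forward; pixel columns grow to the right and rows downward; lengths in m; the calibration is good to about 2 mm. A picture is of the moment at which its call begins: read the wrist's pose just before it.
- manip.sign_off(): hands the job in, once; it reports no verdict.
Trained networks look in a picture, given as the dict that the camera call returned (one of the last four; its "shot" number tells which), for a name from the list of things; names that differ only in an ending like _2 or _b are one class to them, and where a whole thing is asked for, a point or a joint stands for the part that bears it (a point fixed in the world has none). Each returns a list of dicts, best first, with "confidence" (0 to 1); they miss things now and then, are a little off and sometimes report something else, mostly with a low value. They report only what shows in the picture. A call takes as long as a camera call. They do not tell look-alikes from the thing itself.
- manip.spot_in(picture, query): "xyz" ([x, y, z] in m, in world coordinates, good to about 4 mm: the middle of the surface that is visible of it).
The state is a dict: "clock": time; "joint_positions": joint angles; "qvel": joint speeds; "joint_efforts": joint torques, N m; "tcp_pos": TCP position; "orientation": TCP orientation; "ft_force": force on the tool from outside, world axes, zero at the start; "moment": the same for the moment, N m; "finger_gap": finger opening in m.
Only numpy, scipy, OpenCV 4.12 (cv2) and the standard library are available. Lean on these libraries where they do the work, as an engineer would, in place of code of your own. Each camera call takes 0.05 s, during which the arm holds its last target.

TASK

Slide the loose wooden stretcher bar along its channel in the clamping jig until its end sits fully home against the steel end stop. Then tighten the wing nut, turning it clockwise in short strokes between the two steel side plates, until the rubber foot holds the bar with about 30 newtons: firmly clamped, but never crushed. Push the bar gently, do not knock the side plates, leave everything else on the table alone, and let go at the end.

Things in the scene. Friction and masses are not known exactly. Their poses are not given: they have to be found in the camera images.
- jig: Clamping jig fixed to the table: plywood base 130 (x) x 200 (y) x 15 mm. Origin: centre of its underside, on the table; z up. On its top a channel 48 wide runs along local y between wooden rails 10 high. A steel bridge plate over the middle (top z 70) carries the wing nut.
- stop_face (a point): Middle of the steel end stop's face at the +y end of the channel, at floor height: y = +85, z = 15 mm in the jig. Axes as the jig's. The bar is home when its front end meets this face.
- side_plates: Two upright steel plates of the jig beside the wing nut, not to be knocked. Each is 40 long in y (-20 to +20 mm) and 6 thick, centred at x = -36 and +36, so 66 apart inside; tops at z 110. Origin and axes are the jig's. Fingers opened wide strike them unless they open along the jig's y; opened to about 30 mm they pass at any angle.
- nut_center (a point): Point on the wing nut's upright axis (jig x = y = 0), 90 mm above the table, near mid-height of the wings. Axes as the jig's; they do not turn with the nut. Steel nut: hub 26 across, z 70 to 78; two opposite wings in one line, 10 thick, out to 27 either side of the axis, z 76 to 108. A stem 8 across rises between the wings. The nut stays at its height as it turns.
- wing_nut (a joint): Nut angle, rad; grows turning clockwise from above (tightening). At 0 the wings lie along the jig's x; at q they are turned q clockwise from it. Starts 0.2 to 1.0, thread ends at 7; stays where left. Thread drag is a steady 0.25 N m against the way it moves (if a stop swings back, the reading flips to the other side); each newton of clamping adds 0.004 N m in the loosening sense: +0.12 at 30 N.
- stem: Steel stem, 8 mm across, driven straight down by the nut without turning, 4 mm per rad. Origin: its top end, 126 above the table at nut angle 0. Under the bridge it carries a rubber foot, 30 across, on a spring of 10 N per mm. The foot's underside is 79 to 86 below the stem's top, how far is not measured; about 0.75 rad past first touch gives 30 N. Over 60 N crushes the bar.
- bar: Loose pine stretcher bar, 45 (x) x 200 (y) x 18 mm high, 0.08 to 0.15 kg. Origin: centre of its underside; y runs along it, +y towards the stop. It lies in the jig's channel with 25 to 60 mm left to slide in +y. When home, its push end still stands 15 mm out beyond the base's -y edge. It must not be pushed with more than 35 N.
- bar_front (a point): Point on the bar's lower edge at its +y end face (the end that must meet the stop), in the middle of its width; axes as the bar's.
- bar_push_end (a point): Centre of the bar's -y end face (the free end, to push on), 9 above its underside, 24 above the table.
- tape_roll: Bystander: roll of paper tape lying flat, 90 across, 24 high. Origin under its centre.
- brush: Bystander: flat paint brush lying down, 220 long, wooden handle. Origin under its middle.
- paint_jar: Bystander: closed grey paint jar, 68 across, 75 high. Origin under its centre.
- palette_knife: Bystander: painter's knife lying down, 200 long, dark handle. Origin under its middle.
- offcut: Bystander: short offcut of bar, 45 x 90 x 18, lying flat. Origin under its centre.
- varnish_bottle: Bystander: amber bottle standing, 60 across, 150 high. Origin under its centre.
- water_mug: Bystander: white mug standing, 80 across, 95 high. Origin under its centre.
Not all that is in view belongs to the job. Leave any orange or pink look-alike of the jig alone.

How it is judged:
By the outcome, as a careful person would: the job done as asked, in the order asked, and still so for the second after the job is handed in, with the robot touching nothing.
It also fails if it takes over 72 s, if anything falls off the work surface, if the arm or the gripper's body presses on something with over 40 N, if the wrist force passes 120 N, or if a joint passes its speed limit or range.

## Working session

There is one attempt and no reset: what is moved stays moved. The work goes in short steps, Python scripts to look and compute and a tool call to move; the robot and the scene stay as the last step left them, time stands still between calls to the robot, and variables do not carry over. Pictures are saved under pics/ and viewed, and the job is handed in when it is done.

Besides the shell and the picture viewer there is one more tool, called as name([rows], argument=value, ...), one row to a line, values as JSON. move_arm: Moves the arm, as the interface text tells. Its arguments: {"type":"object","properties":{"motion":{"type":"array"},"grip":{"type":"number"}},"required":["motion"]}

```bash
mkdir -p pics
cat > h.py <<'E'
import numpy as np, cv2
from bench import manip
from scipy.spatial.transform import Rotation as R
def save(p,n): cv2.imwrite('pics/'+n,cv2.cvtColor(p['frame'],cv2.COLOR_RGB2BGR))
def f(p): return 192/np.tan(np.radians(p['fov_y'])/2)
def cloud(p,st=None):
    z=p['z_map'];F=f(p);v,u=np.mgrid[0:384,0:512]
    P=np.stack([(u-p['cx'])/F*z,(v-p['cy'])/F*z,z,np.ones_like(z)],-1)
    if 'extrinsics' in p: T=np.array(p['extrinsics'])
    else:
        T0=np.eye(4);T0[:3,:3]=R.from_euler('xyz',st['orientation']).as_matrix();T0[:3,3]=st['tcp_pos'];T=T0@np.array(p['tool_from_camera'])
    W=(P@T.T)[...,:3]; W[z==0]=np.nan
    return W
E
python3 - <<'E'
from h import *
print(manip.state())
for n in('top','scene'):
    p=manip.snapshot(n);save(p,n+'1.png');np.savez('/tmp/'+n,**p)
    for q in('jig','bar','bar_push_end','bar_front','wing_nut','nut_center','stop_face','stem'):
        try: print(n,q,[(np.round(d['xyz'],3),round(d['confidence'],2)) for d in manip.spot_in(p,q)][:3])
        except Exception as e: print(q,e)
E
```

```text
{'clock': 0.0, 'joint_positions': array([-1.13599779e+00,  3.14194281e-01, -4.80856871e-02,  1.21020140e+00,
        1.06596220e-05,  1.57082234e+00]), 'qvel': array([-0.00061947, -0.00209294, -0.00086731,  0.00029322,  0.00123804,
       -0.00119531]), 'joint_efforts': array([ 2.30948826e-03, -5.39591789e+01,  3.39747512e+01,  1.92091969e-02,
        3.28250881e-04,  1.72893465e-05]), 'tcp_pos': array([ 0.2524946 , -0.54364348,  0.2304507 ]), 'orientation': array([-3.14158204e+00,  1.68504032e-03, -1.13602380e+00]), 'ft_force': array([-1.25547799, -0.668661  , -0.0663347 ]), 'moment': array([-3.23426276e-02,  7.51569997e-03,  1.87982790e-05]), 'finger_gap': 0.085440007288756}
top jig [(array([0.246, 0.241, 0.016]), 0.91), (array([0.531, 0.058, 0.012]), 0.82), (array([ 0.342, -0.201,  0.014]), 0.8)]
top bar [(array([ 0.548, -0.027,  0.033]), 0.58), (array([0.332, 0.464, 0.05 ]), 0.47)]
top bar_push_end [(array([ 0.547, -0.021,  0.03 ]), 0.79)]
top bar_front [(array([ 0.546, -0.023,  0.032]), 0.77)]
top wing_nut [(array([0.543, 0.047, 0.105]), 0.62), (array([ 0.346, -0.204,  0.099]), 
[... 407 characters left out ...]
5)]
scene bar [(array([0.574, 0.063, 0.015]), 0.51)]
scene bar_push_end [(array([ 0.552, -0.03 ,  0.033]), 0.84), (array([0.353, 0.448, 0.062]), 0.2)]
scene bar_front [(array([ 0.553, -0.028,  0.036]), 0.78)]
scene wing_nut [(array([0.546, 0.058, 0.093]), 0.74), (array([ 0.338, -0.204,  0.094]), 0.69), (array([0.247, 0.248, 0.102]), 0.46)]
scene nut_center [(array([ 0.358, -0.195,  0.018]), 0.73), (array([0.574, 0.061, 0.014]), 0.72), (array([0.265, 0.251, 0.016]), 0.59)]
scene stop_face [(array([0.575, 0.062, 0.013]), 0.98), (array([ 0.357, -0.198,  0.012]), 0.9), (array([0.266, 0.25 , 0.011]), 0.79)]
scene stem [(array([0.546, 0.048, 0.102]), 0.49), (array([ 0.346, -0.201,  0.098]), 0.48)]
```

View pics/top1.png

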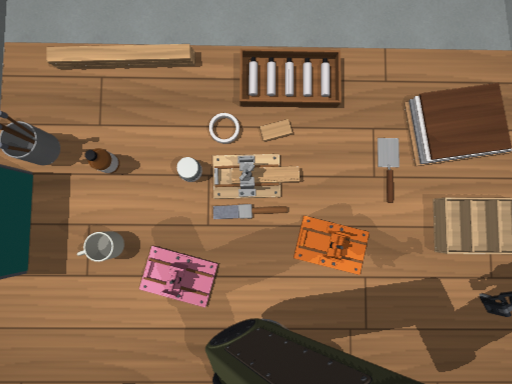

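View pics/scene1.png

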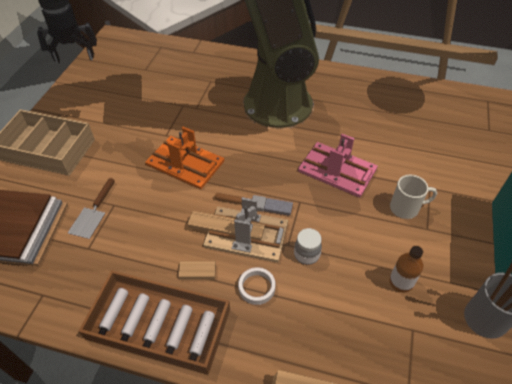

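The top view shows the natural-wood jig at about (247,175) px, with the bar sticking out to the right (world −y). The paint jar, brush, tape and offcut are close by, and the orange and pink jigs are look-alikes. Next I'll fit the jig's pose from depth.

Run:
```python
from h import *
for n,(u0,v0,w,hh) in {'top':(170,110,150,120),'scene':(170,180,140,105)}.items():
    p=dict(np.load('/tmp/%s.npz'%n)); 
    c=p['frame'][v0:v0+hh,u0:u0+w]; cv2.imwrite('pics/%scrop.png'%n,cv2.cvtColor(cv2.resize(c,None,fx=5,fy=5,interpolation=cv2.INTER_CUBIC),cv2.COLOR_RGB2BGR))
p=dict(np.load('/tmp/top.npz'));W=cloud(p);F=p['frame'].astype(int)
print(f(p),p['extrinsics'])
m=(abs(W[...,0]-.545)<.13)&(abs(W[...,1]-.03)<.2)
# base/rail tops: z 10..30
def rect(lo,hi,extra=True):
    mm=m&(W[...,2]>lo)&(W[...,2]<hi)&extra
    n,l,s,cc=cv2.connectedComponentsWithStats(mm.astype(np.uint8),connectivity=8)
    for i in range(1,n):
        if s[i,4]>15:
            pts=W[l==i]; r=cv2.minAreaRect((pts[:,:2]*1000).astype(np.float32)); print(lo,hi,s[i],np.round(r[0],1),np.round(r[1],1),round(r[2],2),np.round(pts[:,2].mean(),4))
rect(.009,.045);rect(.06,.08);rect(.09,.14)
```

```text
370.6735787290981 [[ 0.00719097 -0.99659418  0.0821482   0.39974257]
 [-0.99978671 -0.00875584 -0.01870499  0.05461963]
 [ 0.01936056 -0.08199617 -0.99644458  1.11711528]
 [ 0.          0.          0.          1.        ]]
0.009 0.045 [209 131  29  12 133] [657.9 115.8] [32.8 83.6] 0.44 0.0229
0.009 0.045 [261 132  31   9 158] [666.7 -43.9] [22.9 90.3] 5.81 0.019
0.009 0.045 [ 212  154   87   45 2776] [543.1  19. ] [130.6 254.8] 2.4 0.0236
0.009 0.045 [185 164  17  18  53] [541.3 197. ] [20.3 62.1] 48.37 0.0312
0.009 0.045 [213 204  74  14 729] [437.4  34.8] [ 38.8 216.8] 0.41 0.0194
0.009 0.045 [303 216  13   3  27] [ 419.4 -142.1] [ 6.  35.9] 0.28 0.0165
0.06 0.08 [181 157  17  21 279] [556.7 207.7] [44.5 57.3] 88.39 0.0757
0.06 0.08 [239 161  14  10  96] [562.6  48.2] [25.1 38.4] 4.01 0.072
0.06 0.08 [240 169  14  15  94] [532.   46.3] [38.6 38.7] 7.41 0.0725
0.09 0.14 [239 157  14   4  49] [577.6  48.5] [ 6.4 36.2] 1.97 0.1073
0.09 0.14 [239 164  15  17  77] [541.3  46.7] [ 9.4 52.7] 48.12 0.1081
0.09 0.14 [240 183  14   4  38] [506.   45.4] [ 6.4 35.8] 2.18 0.1086
```

View pics/topcrop.png

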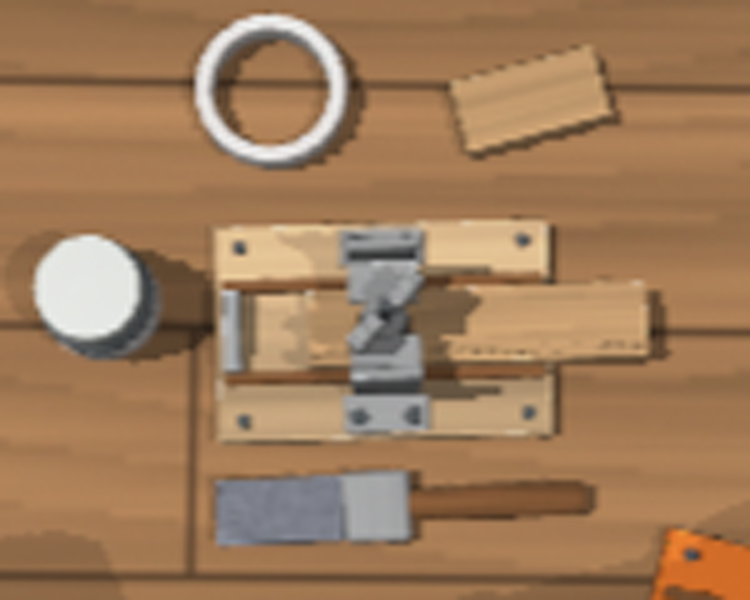

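View pics/scenecrop.png

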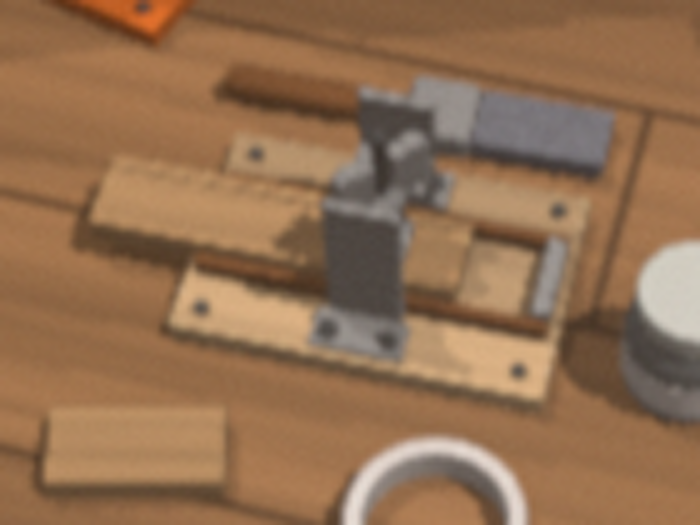

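```bash
cat >> h.py <<'E'
YAW=0.042; C=np.array([.5418,.047])
def plan(target,yaw,n,st=None):
    "rows for n steps to xyz target with tool down at yaw"
    s=st or manip.state(); p=np.array(s['tcp_pos']);M=R.from_euler('xyz',s['orientation'])
    G=R.from_euler('xyz',[np.pi,0,yaw]); rv=(M.inv()*G).as_rotvec()
    d=(np.array(target)-p)/n
    for i in range(n):
        Mi=M*R.from_rotvec(rv*i/n)
        print(np.round(np.r_[Mi.inv().apply(d),rv/n],4).tolist(),end=',\n')
def jig(x,y,z): 
    c,s=np.cos(YAW),np.sin(YAW); return [C[0]+c*x-s*y,C[1]+s*x+c*y,z]
E
python3 - <<'E'
from h import *
p=dict(np.load('/tmp/top.npz'));W=cloud(p)
m=(abs(W[...,0]-.5413)<.028)&(abs(W[...,1]-.047)<.03)&(W[...,2]>.095)
P=W[m][:,:2];print(len(P),P.mean(0));u,s,v=np.linalg.svd(P-P.mean(0));print(v[0],s,np.degrees(np.arctan2(v[0,1],v[0,0])))
print(W[m][:,2].max())
print(jig(0,-135,0) and jig(0,-.24,.23)); plan(jig(0,-.22,.25),YAW,8)
E
```

```text
71 [0.5412433  0.04648885]
[-0.74379102  0.66841224] [0.13165675 0.02285805] 138.05536127554242
0.1264330419657681
[np.float64(0.5518770367413715), np.float64(-0.19278835111513037), 0.23]
[-0.0264, -0.0534, -0.0023, 0.0, -0.0, -0.1473],
[-0.0183, -0.0567, -0.0023, 0.0, -0.0, -0.1473],
[-0.0098, -0.0587, -0.0023, 0.0, -0.0, -0.1473],
[-0.001, -0.0595, -0.0023, 0.0, -0.0, -0.1473],
[0.0077, -0.059, -0.0023, 0.0, -0.0, -0.1473],
[0.0163, -0.0573, -0.0023, 0.0, -0.0, -0.1473],
[0.0245, -0.0543, -0.0023, 0.0, -0.0, -0.1473],
[0.0322, -0.0501, -0.0023, 0.0, -0.0, -0.1473],
```

move_arm([
  [-0.026,-0.053,-0.002,0,0,-0.147],
  [-0.018,-0.057,-0.002,0,0,-0.147],
  [-0.01,-0.059,-0.002,0,0,-0.147],
  [-0.001,-0.06,-0.002,0,0,-0.147],
  [0.008,-0.059,-0.002,0,0,-0.147],
  [0.016,-0.057,-0.002,0,0,-0.147],
  [0.024,-0.054,-0.002,0,0,-0.147],
  [0.032,-0.05,-0.002,0,0,-0.147],
], grip=0)

```text
clock: 1.9
tcp_pos: [0.5532, -0.1628, 0.2482]
orientation: [3.138, -0.003, 0.069]
ft_force: [0.0, -0.7, 0.2]
finger_gap: -0.0001
```

Run:
```python
from h import *
s=manip.state();p=manip.snapshot('wrist');save(p,'w1.png');print(s['tcp_pos'],s['orientation'],s['joint_positions'],s['ft_force'],s['moment'])
print(p['tool_from_camera'],f(p))
plan(jig(0,-.19,.25),YAW,8)
```

```text
[ 0.55319754 -0.16275105  0.24822463] [ 3.13810957 -0.00341298  0.06940803] [-0.28493278  0.25946363 -0.08077774  1.22614548 -0.00208249  1.21645688] [ 0.02084318 -0.70725206  0.15627999] [-0.02362265 -0.01272956 -0.0486437 ]
[[ 9.99999842e-01  1.59711572e-04  5.38094527e-04  7.07259979e-04]
 [-3.09169460e-04  9.56856989e-01  2.90559130e-01 -7.39944122e-02]
 [-4.68473854e-04 -2.90559250e-01  9.56856887e-01 -1.43224256e-01]
 [ 0.00000000e+00  0.00000000e+00  0.00000000e+00  1.00000000e+00]] 269.65635546034946
[-0.0008, -0.0018, -0.0002, -0.0001, -0.0009, 0.0047],
[-0.0008, -0.0018, -0.0002, -0.0001, -0.0009, 0.0047],
[-0.0008, -0.0018, -0.0002, -0.0001, -0.0009, 0.0047],
[-0.0008, -0.0018, -0.0002, -0.0001, -0.0009, 0.0047],
[-0.0008, -0.0018, -0.0002, -0.0001, -0.0009, 0.0047],
[-0.0008, -0.0018, -0.0002, -0.0001, -0.0009, 0.0047],
[-0.0009, -0.0018, -0.0002, -0.0001, -0.0009, 0.0047],
[-0.0009, -0.0018, -0.0002, -0.0001, -0.0009, 0.0047],
```

View pics/w1.png

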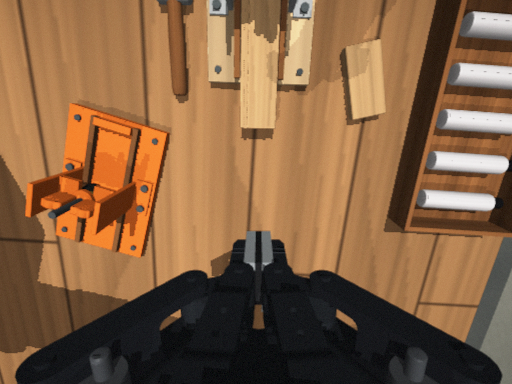

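The wrist view shows the bar's free end at about (258,130) px, clear of the orange jig on the left. Next I'll measure it.

Run:
```python
from h import *
s=manip.state();p=manip.snapshot('wrist');W=cloud(p,s)
r=np.zeros((384,512),bool);r[60:140,225:295]=1
m=r&(W[...,2]>.024)&(W[...,2]<.045)
P=W[m];print(len(P),P[:,2].mean(),P.min(0),P.max(0))
b=P[P[:,1]<-.06]; print('end y pct',np.percentile(b[:,1],[0,1,3]),'x range',np.percentile(b[:,0],[1,99]))
print('table z',np.nanmedian(W[180:210,300:380,2]))
c,sn=np.cos(YAW),np.sin(YAW)
yj=-(P[:,0]-C[0])*sn+(P[:,1]-C[1])*c; print('jig y end',np.percentile(yj,[0,1]))
plan(jig(0,-.182,.02),YAW,8)
```

```text
2900 0.03290413796245761 [ 0.51574479 -0.1084478   0.02406088] [ 0.57810462 -0.01838824  0.03731832]
end y pct [-0.1084478  -0.10726282 -0.10626591] x range [0.52715577 0.5714312 ]
table z 0.0006142713718839954
jig y end [-0.15497288 -0.15399444]
[-0.0006, -0.0032, 0.0285, 0.0002, -0.0006, 0.0039],
[-0.0006, -0.0032, 0.0285, 0.0002, -0.0006, 0.0039],
[-0.0006, -0.0032, 0.0285, 0.0002, -0.0006, 0.0039],
[-0.0006, -0.0032, 0.0285, 0.0002, -0.0006, 0.0039],
[-0.0006, -0.0032, 0.0285, 0.0002, -0.0006, 0.0039],
[-0.0006, -0.0032, 0.0285, 0.0002, -0.0006, 0.0039],
[-0.0006, -0.0032, 0.0285, 0.0002, -0.0006, 0.0039],
[-0.0006, -0.0032, 0.0285, 0.0002, -0.0006, 0.0039],
```

move_arm([
  [0,-0.003,0.029,0,0,0.004],
  [0,-0.003,0.029,0,0,0.004],
  [-0.001,-0.003,0.029,0,0,0.004],
  [-0.001,-0.003,0.029,0,0,0.004],
  [-0.001,-0.003,0.029,0,0,0.004],
  [-0.001,-0.003,0.029,0,0,0.004],
  [-0.001,-0.003,0.028,0,0,0.004],
  [-0.001,-0.003,0.02,0,0,0.003],
], grip=0)

```text
clock: 3.0
tcp_pos: [0.5501, -0.1391, 0.0218]
orientation: [3.137, -0.01, 0.035]
ft_force: [0.0, -1.1, 0.3]
finger_gap: 0.0003
```

Run:
```python
from h import *
s=manip.state();print(s['tcp_pos'],s['orientation'],s['ft_force'])
plan(jig(0,-.168,.018),YAW,2)
```

```text
[ 0.55006507 -0.1391169   0.0218139 ] [ 3.13658    -0.00962106  0.03546171] [ 0.04610928 -1.14206844  0.25985191]
[-0.0003, -0.0092, 0.0019, 0.0025, -0.0048, -0.0033],
[-0.0003, -0.0092, 0.0019, 0.0025, -0.0048, -0.0033],
```

move_arm([
  [0,-0.007,0.001,0.003,-0.005,-0.004],
  [0,-0.005,0.001,0.002,-0.004,-0.003],
  [0,-0.003,0,0,0,0],
  [0,-0.003,0,0,0,0],
  [0,-0.003,0,0,0,0],
  [0,-0.003,0,0,0,0],
])

```text
clock: 3.75
tcp_pos: [0.5497, -0.115, 0.0216]
orientation: [3.141, -0.002, 0.041]
ft_force: [0.0, -0.7, -0.2]
finger_gap: -0.0002
```

Run:
```python
from h import *
s=manip.state();print(s['tcp_pos'],s['orientation'],s['ft_force'])
plan(jig(0,-.130,.02),YAW,8)
```

```text
[ 0.54973461 -0.11496017  0.02163784] [ 3.14069970e+00 -1.62294634e-03  4.09599431e-02] [ 0.03203201 -0.66419722 -0.15369669]
[-0.0001, -0.004, 0.0002, 0.0001, -0.0002, -0.0001],
[-0.0001, -0.004, 0.0002, 0.0001, -0.0002, -0.0001],
[-0.0001, -0.004, 0.0002, 0.0001, -0.0002, -0.0001],
[-0.0001, -0.004, 0.0002, 0.0001, -0.0002, -0.0001],
[-0.0001, -0.004, 0.0002, 0.0001, -0.0002, -0.0001],
[-0.0001, -0.004, 0.0002, 0.0001, -0.0002, -0.0001],
[-0.0001, -0.004, 0.0002, 0.0001, -0.0002, -0.0001],
[-0.0001, -0.004, 0.0002, 0.0001, -0.0002, -0.0001],
```

move_arm([
  [0,-0.0035,0,0,0,0],
  [0,-0.0035,0,0,0,0],
  [0,-0.0035,0,0,0,0],
  [0,-0.0035,0,0,0,0],
  [0,-0.0035,0,0,0,0],
  [0,-0.0035,0,0,0,0],
  [0,-0.0035,0,0,0,0],
  [0,-0.003,0,0,0,0],
])

```text
clock: 4.75
tcp_pos: [0.5486, -0.0859, 0.0218]
orientation: [3.14, -0.002, 0.041]
ft_force: [-0.4, -1.6, -0.2]
finger_gap: 0.0
```

Run:
```python
from h import *
s=manip.state();print(s['tcp_pos'],s['orientation'],s['ft_force'])
p=manip.snapshot('top');c=p['frame'][150:205,200:310];cv2.imwrite('pics/t2.png',cv2.cvtColor(cv2.resize(c,None,fx=6,fy=6,interpolation=cv2.INTER_CUBIC),cv2.COLOR_RGB2BGR))
```

```text
[ 0.54863415 -0.08589255  0.02176197] [ 3.13990949e+00 -1.81842877e-03  4.07597009e-02] [-0.44715278 -1.55927335 -0.23785025]
```

View pics/t2.png

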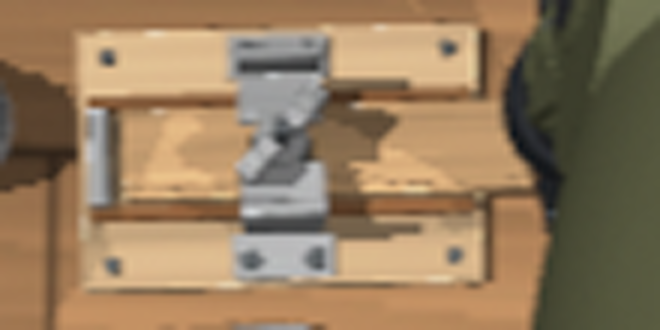

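The top view shows the bar's front end a few mm short of the stop (stop at about x=97 px, bar front near x=120). I'll creep forward in 1 mm rows.

move_arm([
  [0,-0.001,0,0,0,0],
  [0,-0.001,0,0,0,0],
  [0,-0.001,0,0,0,0],
  [0,-0.001,0,0,0,0],
])

```text
clock: 5.3
tcp_pos: [0.5485, -0.0814, 0.0218]
orientation: [3.14, -0.002, 0.041]
ft_force: [0.3, -1.5, 0.0]
finger_gap: 0.0
```

move_arm([
  [0,-0.001,0,0,0,0],
  [0,-0.001,0,0,0,0],
])

```text
clock: 5.55
tcp_pos: [0.5484, -0.0794, 0.0218]
orientation: [3.14, -0.002, 0.041]
ft_force: [0.5, -0.8, -0.2]
finger_gap: -0.0
```

move_arm([
  [0,-0.001,0,0,0,0],
  [0,-0.001,0,0,0,0],
])

```text
clock: 5.8
tcp_pos: [0.5483, -0.0786, 0.0218]
orientation: [3.137, -0.002, 0.04]
ft_force: [0.0, -6.4, -0.5]
finger_gap: 0.0002
```

move_arm([
  [0,-0.001,0,0,0,0],
])

```text
clock: 5.92
tcp_pos: [0.5483, -0.0786, 0.0218]
orientation: [3.135, -0.002, 0.04]
ft_force: [-0.5, -5.5, -0.3]
finger_gap: -0.0001
```

move_arm([
  [0,-0.001,0,0,0,0],
])

```text
clock: 6.05
tcp_pos: [0.5482, -0.0786, 0.0218]
orientation: [3.132, -0.001, 0.039]
ft_force: [0.2, -4.6, -0.1]
finger_gap: -0.0001
```

The force rose to about 5 N with no further travel, and the TCP is at jig y −0.1257, where I expected home. I'll back off and lift.

move_arm([
  [0,0.012,0,0,0,0],
  [0,0.005,-0.03,0,0,0],
  [0,0,-0.06,0,0,0],
  [0,0,-0.06,0,0,0],
  [0,-0.01,-0.05,0,0,0],
])

```text
clock: 6.68
tcp_pos: [0.5446, -0.0847, 0.2224]
orientation: [3.14, 0.008, 0.038]
ft_force: [1.2, -0.9, 0.7]
finger_gap: 0.0003
```

Run:
```python
from h import *
s=manip.state();print(s['tcp_pos'],s['orientation'],s['ft_force'],s['moment'])
p=manip.snapshot('wrist');save(p,'w2.png');W=cloud(p,s)
np.savez('/tmp/w2',W=W)
plan([.5415,.047,.2],.838,8)
```

```text
[ 0.54455529 -0.0847406   0.22238639] [3.13971756 0.00843953 0.03824459] [ 1.18936778 -0.92685536  0.67283171] [ 0.0266463  -0.09809983  0.02275722]
[-0.0001, -0.0164, 0.0036, 0.0003, 0.0001, -0.0998],
[0.0015, -0.0163, 0.0036, 0.0003, 0.0001, -0.0998],
[0.0031, -0.0161, 0.0036, 0.0003, 0.0001, -0.0998],
[0.0047, -0.0157, 0.0036, 0.0003, 0.0001, -0.0998],
[0.0063, -0.0151, 0.0036, 0.0003, 0.0001, -0.0998],
[0.0077, -0.0144, 0.0036, 0.0003, 0.0001, -0.0998],
[0.0091, -0.0136, 0.0037, 0.0003, 0.0001, -0.0998],
[0.0105, -0.0126, 0.0037, 0.0003, 0.0001, -0.0998],
```

View pics/w2.png

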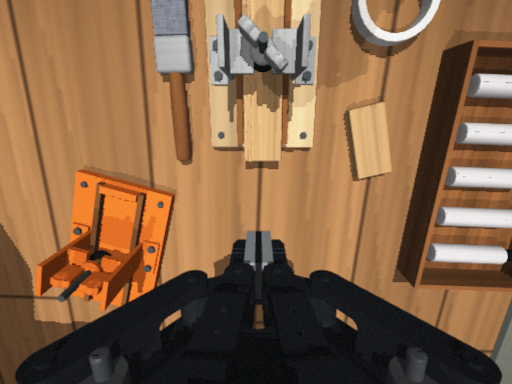

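The wrist view shows the nut at about (263,42) px, its wings running upper-left to lower-right, and the plates at x=222 and x=305 px. I'll refine the nut pose from this depth.

Run:
```python
from h import *
W=np.load('/tmp/w2.npz')['W']
X,Y,Z=W[...,0],W[...,1],W[...,2]
for nm,x0 in(('pl-',.506),('pl+',.578)):
    m=(abs(X-x0)<.007)&(abs(Y-.047)<.03)&(Z>.1065)&(Z<.114);P=W[m];print(nm,m.sum(),P.mean(0),P.min(0),P.max(0))
m=(np.hypot(X-.5415,Y-.047)<.03)&(Z>.105)&(Z<.111);P=W[m][:,:2]
r=cv2.minAreaRect((P*1000).astype(np.float32));u,s,v=np.linalg.svd(P-P.mean(0));print('wing',m.sum(),P.mean(0),r,np.degrees(np.arctan2(v[0,1],v[0,0])))
m=(np.hypot(X-.5415,Y-.047)<.01)&(Z>.112);P=W[m];print('stem',m.sum(),P.mean(0),P[:,2].max(),P[P[:,2]>.12].mean(0))
m=(Z>.024)&(Z<.045)&(abs(X-.548)<.02)&(Y<-.056)&(Y>-.1);P=W[m];print('end',np.percentile(P[:,1],[0,1]),P[:,0].mean())
```

```text
pl- 404 [0.50797676 0.04593588 0.11023731] [0.50455804 0.02605395 0.10652592] [0.51135159 0.06590084 0.11294738]
pl+ 403 [0.57930526 0.04898497 0.1103087 ] [0.5758043  0.02884756 0.10651487] [0.58299203 0.06843892 0.11293802]
wing 605 [0.5432145  0.04743355] ((543.7450561523438, 47.26860809326172), (9.927526473999023, 53.68215560913086), 48.168601989746094) -41.79181868357078
stem 122 [0.54366835 0.04668338 0.12193693] 0.1250151089517187 [0.54359011 0.04727227 0.12332191]
end [-0.06765862 -0.06726391] 0.5478103193225884
```

move_arm([
  [0,-0.016,0.004,0,0,-0.1],
  [0.001,-0.016,0.004,0,0,-0.1],
  [0.003,-0.016,0.004,0,0,-0.1],
  [0.005,-0.016,0.004,0,0,-0.1],
  [0.006,-0.015,0.004,0,0,-0.1],
  [0.008,-0.014,0.004,0,0,-0.1],
  [0.009,-0.014,0.004,0,0,-0.1],
  [0.01,-0.013,0.004,0,0,-0.1],
], grip=0.027)

```text
clock: 7.72
tcp_pos: [0.5411, 0.0482, 0.1984]
orientation: [3.14, -0.008, 0.863]
ft_force: [-0.3, -0.4, 1.0]
finger_gap: 0.027
```

Run:
```python
from h import *
s=manip.state();print(s['tcp_pos'],s['orientation'],s['ft_force'],s['moment'],s['joint_positions'])
p=manip.snapshot('wrist');save(p,'w3.png');W=cloud(p,s)
X,Y,Z=W[...,0],W[...,1],W[...,2]
for nm,x0 in(('pl-',.507),('pl+',.5785)):
    m=(abs(X-x0)<.007)&(abs(Y-.047)<.03)&(Z>.1065)&(Z<.114);P=W[m];print(nm,m.sum(),P.mean(0),P.min(0),P.max(0))
m=(np.hypot(X-.5425,Y-.047)<.03)&(Z>.105)&(Z<.111);P=W[m][:,:2]
r=cv2.minAreaRect((P*1000).astype(np.float32));u,_,v=np.linalg.svd(P-P.mean(0));print('wing',m.sum(),P.mean(0),r,np.degrees(np.arctan2(v[0,1],v[0,0])))
plan([.5428,.0472,.2],.841,3)
```

```text
[0.54108033 0.04820415 0.19837915] [ 3.13970352 -0.00755699  0.86341341] [-0.34928212 -0.39820781  0.98920278] [-0.01936844 -0.00399281  0.02153995] [ 0.08644726  0.21716385 -0.24969571  1.09722376  0.00395127  0.79385058]
pl- 322 [0.50720488 0.04701732 0.11042007] [0.50372637 0.0265406  0.10719938] [0.51105027 0.06651684 0.11264992]
pl+ 300 [0.57853509 0.04988034 0.11003872] [0.57551184 0.0297594  0.10659501] [0.5826314  0.06909587 0.11250261]
wing 434 [0.54137429 0.04947295] ((543.51611328125, 48.1246223449707), (9.890170097351074, 53.15704345703125), 49.13831329345703) -42.03202026777448
[-0.0002, 0.0012, -0.0007, 0.0, -0.0026, 0.0089],
[-0.0002, 0.0012, -0.0007, 0.0, -0.0026, 0.0089],
[-0.0002, 0.0012, -0.0007, 0.0, -0.0026, 0.0089],
```

View pics/w3.png

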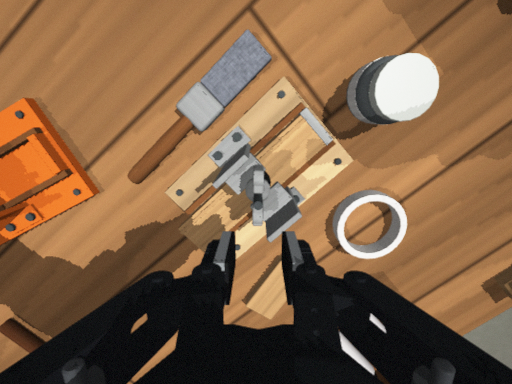

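The wing lies vertical at x≈258 px, centred between the jaws (225–290 px), and the jig's far end shows the bar against the stop. Descending.

Run:
```python
from h import *
plan([.5427,.0478,.130],.839,3)
```

```text
[-0.0002, 0.001, 0.0226, 0.0, -0.0026, 0.0095],
[-0.0002, 0.001, 0.0226, 0.0, -0.0026, 0.0095],
[-0.0001, 0.001, 0.0226, 0.0, -0.0026, 0.0095],
```

move_arm([
  [0,0.001,0.023,0,-0.003,0.009],
  [0,0.001,0.023,0,-0.003,0.009],
  [0,0.001,0.018,0,-0.002,0.008],
  [0,0,0,0,0,0],
])

```text
clock: 8.28
tcp_pos: [0.5433, 0.0475, 0.1319]
orientation: [-3.14, -0.001, 0.837]
ft_force: [-0.9, -0.2, 0.6]
finger_gap: 0.027
```

Run:
```python
from h import *
s=manip.state();print(s['tcp_pos'],s['orientation'],s['ft_force'],s['moment'])
p=manip.snapshot('wrist');save(p,'w4.png')
plan([.5427,.0478,.084],.839,4)
```

```text
[0.54329328 0.04745674 0.13193923] [-3.14017245e+00 -1.42534335e-03  8.36579003e-01] [-0.87102647 -0.16024481  0.64027248] [-0.00193605 -0.08066385  0.04693516]
[-0.0002, -0.0003, 0.0122, -0.0001, -0.0006, -0.0006],
[-0.0002, -0.0003, 0.0122, -0.0001, -0.0006, -0.0006],
[-0.0002, -0.0003, 0.0122, -0.0001, -0.0006, -0.0006],
[-0.0002, -0.0003, 0.0122, -0.0001, -0.0006, -0.0006],
```

View pics/w4.png

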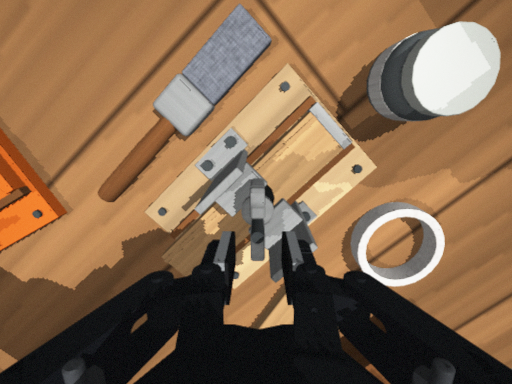

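move_arm([
  [0,0,0.012,0,0,0],
  [0,0,0.012,0,0,0],
  [0,0,0.012,0,0,0],
  [0,0,0.012,0,0,0],
])

```text
clock: 8.82
tcp_pos: [0.5461, 0.0475, 0.0844]
orientation: [3.139, -0.006, 0.836]
ft_force: [-0.9, 0.8, 0.7]
finger_gap: 0.0273
```

move_arm([
  [0,0,0,0,0,0],
  [0,0,0,0,0,0],
  [0,0,0,0,0,0],
], grip=0.0)

```text
clock: 9.2
tcp_pos: [0.5438, 0.0462, 0.083]
orientation: [3.141, -0.001, 0.836]
ft_force: [0.9, 0.4, -1.7]
finger_gap: 0.0083
```

```bash
cat > q.py <<'E'
from h import *
s=manip.state();np.set_printoptions(precision=4,suppress=True)
yaw=s['orientation'][2]
print('t',s['clock'],'p',s['tcp_pos'],'rpy',s['orientation'],'F',s['ft_force'],'M',s['moment'],'j6e %.4f'%s['joint_efforts'][5],'j6 %.3f'%s['joint_positions'][5],'gap %.4f'%s['finger_gap'],'q %.3f'%(YAW-(yaw-np.pi/2)))
E
python3 q.py
```

```text
t 9.2 p [0.5438 0.0462 0.083 ] rpy [ 3.1405 -0.0009  0.8359] F [ 0.8917  0.3514 -1.7373] M [-0.0471  0.0125  0.0923] j6e 0.1301 j6 0.820 gap 0.0083 q 0.777
```

move_arm([
  [0,0,0,0,0,0.08],
  [0,0,0,0,0,0.08],
  [0,0,0,0,0,0.08],
])

```text
clock: 9.57
tcp_pos: [0.5435, 0.046, 0.083]
orientation: [3.14, -0.0, 0.59]
ft_force: [-1.4, -1.3, -1.0]
finger_gap: 0.0087
```

```bash
python3 q.py
```

```text
t 9.575 p [0.5435 0.046  0.083 ] rpy [ 3.1403 -0.0004  0.5897] F [-1.376  -1.3421 -0.9808] M [-0.2634  0.1825  0.2744] j6e -0.4352 j6 1.066 gap 0.0087 q 1.023
```

move_arm([
  [0,0,0,0,0,0.06],
  [0,0,0,0,0,0.06],
  [0,0,0,0,0,0.06],
])

```text
clock: 9.95
tcp_pos: [0.5432, 0.0458, 0.083]
orientation: [3.14, -0.0, 0.405]
ft_force: [-0.5, -1.9, -0.5]
finger_gap: 0.0087
```

```bash
python3 q.py
```

```text
t 9.95 p [0.5432 0.0458 0.083 ] rpy [ 3.14   -0.      0.4046] F [-0.4718 -1.9402 -0.4977] M [-0.2389  0.1642  0.2419] j6e -0.2626 j6 1.251 gap 0.0087 q 1.208
```

move_arm([
  [0,0,0,0,0,0.06],
  [0,0,0,0,0,0.06],
])

```text
clock: 10.2
tcp_pos: [0.5431, 0.0457, 0.083]
orientation: [3.14, 0.0, 0.281]
ft_force: [-1.0, -1.7, -1.2]
finger_gap: 0.0081
```

```bash
python3 q.py
```

```text
t 10.2 p [0.5431 0.0457 0.083 ] rpy [3.1398 0.0001 0.2814] F [-1.0124 -1.7128 -1.1614] M [-0.2502  0.2035  0.2208] j6e -0.2631 j6 1.375 gap 0.0081 q 1.331
```

move_arm([
  [0,0,0,0,0,0.06],
  [0,0,0,0,0,0.06],
])

```text
clock: 10.45
tcp_pos: [0.5429, 0.0457, 0.083]
orientation: [3.14, 0.0, 0.158]
ft_force: [-2.0, -0.9, -0.7]
finger_gap: 0.0086
```

```bash
python3 q.py
```

```text
t 10.45 p [0.5429 0.0457 0.083 ] rpy [3.1395 0.0002 0.1582] F [-2.03   -0.9259 -0.7276] M [-0.2331  0.1883  0.2642] j6e -0.2633 j6 1.498 gap 0.0086 q 1.455
```

move_arm([
  [0,0,0,0,0,0.06],
  [0,0,0,0,0,0.06],
])

```text
clock: 10.7
tcp_pos: [0.5427, 0.0456, 0.083]
orientation: [3.139, 0.0, 0.035]
ft_force: [-0.8, -1.3, 0.1]
finger_gap: 0.0084
```

```bash
python3 q.py
```

```text
t 10.7 p [0.5427 0.0456 0.083 ] rpy [3.1393 0.0003 0.0349] F [-0.8382 -1.3478  0.13  ] M [-0.2075  0.1688  0.2136] j6e -0.2636 j6 1.621 gap 0.0084 q 1.578
```

move_arm([
  [0,0,0,0,0,0],
  [0,0,0,0,0,0],
  [0,0,0,0,0,0],
], grip=0.022)

```text
clock: 11.08
tcp_pos: [0.544, 0.0463, 0.0837]
orientation: [3.141, -0.002, 0.037]
ft_force: [-0.6, 0.7, -0.1]
finger_gap: 0.0217
```

```bash
python3 q.py
```

```text
t 11.075 p [0.544  0.0463 0.0837] rpy [ 3.1405 -0.0022  0.037 ] F [-0.5771  0.7092 -0.0666] M [-0.0352  0.051  -0.0477] j6e 0.0036 j6 1.619 gap 0.0217 q 1.576
```

move_arm([
  [0,0,-0.03,0,0,0],
  [0,0,-0.035,0,0,0],
  [0,0,0,0,0,-0.18],
  [0,0,0,0,0,-0.18],
  [0,0,0,0,0,-0.18],
  [0,0,0,0,0,-0.18],
  [0,0,0,0,0,-0.18],
  [0,0,0,0,0,-0.18],
])

```text
clock: 12.08
tcp_pos: [0.5456, 0.0472, 0.1524]
orientation: [3.136, -0.003, 1.156]
ft_force: [-0.9, 0.4, 0.3]
finger_gap: 0.0217
```

move_arm([
  [0,0,0,0,0,-0.18],
  [0,0,0,0,0,-0.18],
  [0,0,0,0,0,-0.18],
  [0,0,0,0,0,-0.18],
  [0,0,0,0,0,-0.18],
  [0,0,0,0,0,-0.18],
  [0,0,0,0,0,-0.18],
  [0,0,0,0,0,-0.18],
])

```text
clock: 13.08
tcp_pos: [0.5471, 0.0479, 0.1536]
orientation: [3.135, 0.008, 2.649]
ft_force: [-0.6, 0.2, -0.4]
finger_gap: 0.022
```

```bash
python3 q.py; python3 -c "
from h import *
plan([.5433,.0462,.135],.037+np.pi,4)"
```

```text
t 13.075 p [0.5471 0.0479 0.1536] rpy [3.1349 0.0075 2.6487] F [-0.5515  0.1795 -0.4005] M [0.013  0.0189 0.0129] j6e 1.5605 j6 -0.991 gap 0.0220 q -1.036
[0.0007, -0.0009, 0.0046, 0.0011, 0.0023, -0.1325],
[0.0008, -0.0008, 0.0046, 0.0011, 0.0023, -0.1325],
[0.0009, -0.0006, 0.0046, 0.0011, 0.0023, -0.1325],
[0.0009, -0.0005, 0.0046, 0.0011, 0.0023, -0.1325],
```

move_arm([
  [0.001,-0.001,0.004,0.001,0.002,-0.135],
  [0.001,-0.001,0.004,0.001,0.002,-0.135],
  [0.001,-0.001,0.004,0.001,0.002,-0.135],
  [0.001,0,0.004,0.001,0.002,-0.1],
  [0,0,0,0,0,0],
])

```text
clock: 13.7
tcp_pos: [0.5433, 0.0467, 0.138]
orientation: [3.141, 0.003, -3.11]
ft_force: [0.1, -0.1, 1.2]
finger_gap: 0.0221
```

```bash
python3 q.py; python3 -c "
from h import *
plan([.5433,.0462,.0835],.037+np.pi,4)
s=manip.state();p=manip.snapshot('wrist');save(p,'w5.png')
W=cloud(p,s);X,Y,Z=W[...,0],W[...,1],W[...,2]
m=(np.hypot(X-.543,Y-.047)<.03)&(Z>.105)&(Z<.111);P=W[m][:,:2]
u,_,v=np.linalg.svd(P-P.mean(0));print('wing',m.sum(),P.mean(0),np.degrees(np.arctan2(v[0,1],v[0,0])),cv2.minAreaRect((P*1000).astype(np.float32)))
"
```

```text
t 13.7 p [0.5433 0.0467 0.138 ] rpy [ 3.1406  0.0034 -3.1102] F [ 0.0762 -0.1149  1.24  ] M [ 0.002   0.0109 -0.002 ] j6e -0.3142 j6 -1.517 gap 0.0221 q 4.723
[0.0001, -0.0001, 0.0136, 0.0003, 0.0008, -0.0014],
[0.0001, -0.0001, 0.0136, 0.0003, 0.0008, -0.0014],
[0.0, -0.0001, 0.0136, 0.0003, 0.0008, -0.0014],
[0.0, -0.0001, 0.0136, 0.0003, 0.0008, -0.0014],
wing 721 [0.54305351 0.04365127] 92.22302989740251 ((542.9962768554688, 46.80541229248047), (9.630890846252441, 54.02680206298828), 1.4888696670532227)
```

View pics/w5.png

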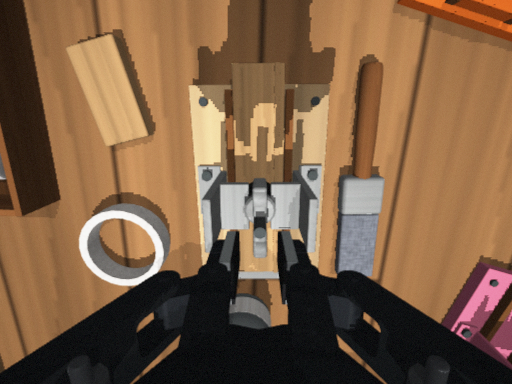

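The nut followed: the wing now lies vertical at x≈260 px, between the jaws. I'll descend and regrip.

move_arm([
  [0,0,0.0135,0,0.001,-0.001],
  [0,0,0.0135,0,0.001,-0.001],
  [0,0,0.0135,0,0.001,-0.001],
  [0,0,0.0135,0,0.001,-0.001],
])

```text
clock: 14.25
tcp_pos: [0.5444, 0.0468, 0.0813]
orientation: [3.14, 0.001, -3.109]
ft_force: [0.6, 0.2, -0.1]
finger_gap: 0.022
```

move_arm([
  [0,0,0,0,0,0],
  [0,0,0,0,0,0],
  [0,0,0,0,0,0],
], grip=0.0)

```text
clock: 14.62
tcp_pos: [0.5426, 0.0467, 0.0795]
orientation: [3.141, -0.003, -3.109]
ft_force: [-0.6, -0.7, -3.2]
finger_gap: 0.0088
```

```bash
sed -i 's/YAW-(yaw-np.pi\/2))/(YAW-(yaw-np.pi\/2))%np.pi)/' q.py; python3 q.py
```

```text
t 14.625 p [0.5426 0.0467 0.0795] rpy [ 3.1406 -0.0028 -3.1089] F [-0.5622 -0.6648 -3.2464] M [-0.0294 -0.0232  0.1875] j6e 0.1615 j6 -1.518 gap 0.0088 q 1.580
```

move_arm([
  [0,0,0,0,0,0.06],
  [0,0,0,0,0,0.06],
])

```text
clock: 14.88
tcp_pos: [0.5425, 0.0467, 0.0795]
orientation: [3.141, -0.003, 3.051]
ft_force: [0.8, -0.0, -3.6]
finger_gap: 0.0085
```

```bash
python3 q.py
```

```text
t 14.875 p [0.5425 0.0467 0.0795] rpy [ 3.1411 -0.0029  3.0514] F [ 0.8444 -0.0312 -3.5941] M [-0.0082 -0.1623  0.1961] j6e -0.2684 j6 -1.395 gap 0.0085 q 1.703
```

move_arm([
  [0,0,0,0,0,0.06],
  [0,0,0,0,0,0.06],
])

```text
clock: 15.12
tcp_pos: [0.5424, 0.0467, 0.0795]
orientation: [3.142, -0.003, 2.928]
ft_force: [-0.2, -0.3, -4.0]
finger_gap: 0.0086
```

```bash
python3 q.py
```

```text
t 15.125 p [0.5424 0.0467 0.0795] rpy [ 3.1416 -0.0029  2.9279] F [-0.2103 -0.2683 -4.0433] M [-0.0358 -0.1097  0.2476] j6e -0.2666 j6 -1.272 gap 0.0086 q 1.827
```

move_arm([
  [0,0,0,0,0,0.06],
  [0,0,0,0,0,0.06],
])

```text
clock: 15.38
tcp_pos: [0.5423, 0.0467, 0.0795]
orientation: [-3.141, -0.003, 2.804]
ft_force: [0.3, 0.4, -4.1]
finger_gap: 0.0088
```

```bash
python3 q.py
```

```text
t 15.375 p [0.5423 0.0467 0.0795] rpy [-3.1412 -0.0029  2.8044] F [ 0.3159  0.4304 -4.1462] M [-0.0468 -0.0781  0.2506] j6e -0.2499 j6 -1.148 gap 0.0088 q 1.950
```

move_arm([
  [0,0,0,0,0,0.06],
  [0,0,0,0,0,0.06],
])

```text
clock: 15.62
tcp_pos: [0.5423, 0.0467, 0.0795]
orientation: [-3.141, -0.003, 2.681]
ft_force: [1.2, -0.3, -4.2]
finger_gap: 0.0089
```

```bash
python3 q.py
```

```text
t 15.625 p [0.5423 0.0467 0.0795] rpy [-3.1408 -0.0027  2.681 ] F [ 1.2455 -0.2692 -4.1523] M [-0.0302 -0.0906  0.3044] j6e -0.2321 j6 -1.025 gap 0.0089 q 2.073
```

move_arm([
  [0,0,0,0,0,0.06],
  [0,0,0,0,0,0.06],
])

```text
clock: 15.88
tcp_pos: [0.5422, 0.0468, 0.0795]
orientation: [-3.14, -0.003, 2.558]
ft_force: [0.4, 0.4, -4.6]
finger_gap: 0.0085
```

```bash
python3 q.py
```

```text
t 15.875 p [0.5422 0.0468 0.0795] rpy [-3.1405 -0.0025  2.5578] F [ 0.4198  0.3772 -4.5811] M [ 0.0145 -0.1834  0.2879] j6e -0.2140 j6 -0.901 gap 0.0085 q 2.197
```

move_arm([
  [0,0,0,0,0,0.06],
  [0,0,0,0,0,0.06],
])

```text
clock: 16.12
tcp_pos: [0.5421, 0.0468, 0.0795]
orientation: [-3.14, -0.002, 2.435]
ft_force: [0.4, 0.1, -3.9]
finger_gap: 0.0089
```

```bash
python3 q.py
```

```text
t 16.125 p [0.5421 0.0468 0.0795] rpy [-3.1402 -0.0023  2.4346] F [ 0.4382  0.0866 -3.8913] M [ 0.037  -0.1035  0.3044] j6e -0.1959 j6 -0.778 gap 0.0089 q 2.320
```

Joint-6 effort was flat up to nut angle ~1.83 rad, then changed steadily. That puts first touch at ≈1.835 rad, so the target is ≈2.59–2.6.

move_arm([
  [0,0,0,0,0,0.06],
  [0,0,0,0,0,0.06],
])

```text
clock: 16.38
tcp_pos: [0.5421, 0.0469, 0.0795]
orientation: [-3.14, -0.002, 2.312]
ft_force: [0.6, -0.2, -4.5]
finger_gap: 0.0083
```

```bash
python3 q.py
```

```text
t 16.375 p [0.5421 0.0469 0.0795] rpy [-3.1399 -0.002   2.3116] F [ 0.6266 -0.1666 -4.4546] M [ 0.0026 -0.1233  0.362 ] j6e -0.1784 j6 -0.655 gap 0.0083 q 2.443
```

move_arm([
  [0,0,0,0,0,0.06],
  [0,0,0,0,0,0.06],
])

```text
clock: 16.62
tcp_pos: [0.5421, 0.0469, 0.0795]
orientation: [-3.14, -0.002, 2.189]
ft_force: [0.0, -0.3, -3.9]
finger_gap: 0.0091
```

```bash
python3 q.py
```

```text
t 16.625 p [0.5421 0.0469 0.0795] rpy [-3.1397 -0.0017  2.1885] F [ 0.0088 -0.2702 -3.903 ] M [ 0.0242 -0.1186  0.3537] j6e -0.1605 j6 -0.532 gap 0.0091 q 2.566
```

move_arm([
  [0,0,0,0,0,0.03],
])

```text
clock: 16.75
tcp_pos: [0.542, 0.0469, 0.0795]
orientation: [-3.14, -0.002, 2.158]
ft_force: [-0.6, 0.7, -5.1]
finger_gap: 0.0089
```

```bash
python3 q.py
```

```text
t 16.75 p [0.542  0.0469 0.0795] rpy [-3.1397 -0.0015  2.1578] F [-0.6243  0.6788 -5.0937] M [-0.0279 -0.1295  0.272 ] j6e 0.1890 j6 -0.501 gap 0.0089 q 2.597
```

move_arm([
  [0,0,0,0,0,0],
  [0,0,0,0,0,0],
  [0,0,0,0,0,0],
])

```text
clock: 17.12
tcp_pos: [0.5421, 0.0469, 0.0795]
orientation: [-3.14, -0.001, 2.159]
ft_force: [-0.7, 0.1, -4.2]
finger_gap: 0.0085
```

```bash
python3 q.py
```

```text
t 17.125 p [0.5421 0.0469 0.0795] rpy [-3.1398 -0.0015  2.1589] F [-0.7291  0.1199 -4.2335] M [-0.0005 -0.1333  0.1607] j6e 0.1448 j6 -0.502 gap 0.0085 q 2.596
```

move_arm([
  [0,0,0,0,0,0],
  [0,0,0,0,0,0],
  [0,0,0,0,0,0],
], grip=0.022)

```text
clock: 17.5
tcp_pos: [0.5435, 0.047, 0.0809]
orientation: [3.141, -0.0, 2.158]
ft_force: [-1.1, -0.5, 0.0]
finger_gap: 0.0219
```

```bash
python3 q.py
```

```text
t 17.5 p [0.5435 0.047  0.0809] rpy [ 3.1408 -0.0002  2.1584] F [-1.1285 -0.5408  0.0127] M [ 0.0434  0.0027 -0.0087] j6e -0.0002 j6 -0.502 gap 0.0219 q 2.596
```

Released. I'll lift clear and check the wing angle and the bar from above.

move_arm([
  [0,0,-0.03,0,0,0],
  [0,0,-0.04,0,0,0],
  [0,0,-0.05,0,0,0],
  [0,0,0,0,0,0],
])

```text
clock: 18.0
tcp_pos: [0.5436, 0.0469, 0.2048]
orientation: [3.14, -0.0, 2.158]
ft_force: [-0.3, -0.3, 0.3]
finger_gap: 0.0219
```

```bash
python3 q.py; python3 -c "
from h import *
s=manip.state();p=manip.snapshot('wrist');save(p,'w6.png')
W=cloud(p,s);X,Y,Z=W[...,0],W[...,1],W[...,2]
m=(np.hypot(X-.543,Y-.047)<.03)&(Z>.105)&(Z<.1105);P=W[m][:,:2]
u,_,v=np.linalg.svd(P-P.mean(0));print('wing',m.sum(),P.mean(0),np.degrees(np.arctan2(v[0,1],v[0,0])),cv2.minAreaRect((P*1000).astype(np.float32)))
m=(np.hypot(X-.543,Y-.047)<.008)&(Z>.111);print('stem top',np.percentile(Z[m],[50,90,99]) if m.any() else None)
"
```

```text
t 18.0 p [0.5436 0.0469 0.2048] rpy [ 3.1404 -0.      2.1582] F [-0.2736 -0.2955  0.2722] M [ 0.0449 -0.0263  0.0396] j6e -0.0009 j6 -0.502 gap 0.0219 q 2.596
wing 439 [0.54125618 0.04627876] 34.13899036425031 ((542.7575073242188, 46.994384765625), (52.85878372192383, 9.201488494873047), 34.09674072265625)
stem top [0.11643367 0.11737626 0.11762275]
```

View pics/w6.png

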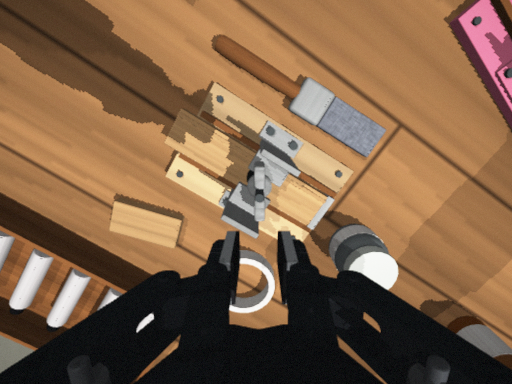

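The wing is at 34° in the world frame, which gives q≈2.59. That agrees with the arm (2.596). I'll clear the view and check whether the bar is still home.

move_arm([
  [0,0,-0.06,0,0,0],
  [0.03,-0.05,-0.02,0,0,0],
  [0.03,-0.05,0,0,0,0],
  [0.03,-0.05,0,0,0,0],
  [0.03,-0.05,0,0,0,0],
  [0,0,0,0,0,0],
])

```text
clock: 18.8
tcp_pos: [0.3022, 0.0353, 0.2784]
orientation: [-3.131, -0.006, 2.158]
ft_force: [0.6, 0.1, -0.1]
finger_gap: 0.022
```

```bash
python3 q.py; python3 -c "
from h import *
p=manip.snapshot('top');save(p,'t3.png');q=manip.snapshot('scene')
for n,pp,(u0,v0,w,h) in (('a',p,(170,110,150,120)),('b',q,(170,180,140,105))):
    cv2.imwrite('pics/f%s.png'%n,cv2.cvtColor(cv2.resize(pp['frame'][v0:v0+h,u0:u0+w],None,fx=5,fy=5,interpolation=cv2.INTER_CUBIC),cv2.COLOR_RGB2BGR))
W=cloud(p);P=W[150:200,255:310].reshape(-1,3);P=P[(P[:,2]>.024)&(P[:,2]<.045)&(abs(P[:,0]-.547)<.018)];print(np.percentile(P[:,1],[0,1,3]))
"
```

```text
t 18.8 p [0.3022 0.0353 0.2784] rpy [-3.1313 -0.0064  2.1577] F [ 0.6416  0.0521 -0.0545] M [-0.0257 -0.0478  0.0172] j6e 0.0237 j6 -0.472 gap 0.0220 q 2.597
[-0.06836099 -0.06600667 -0.06535947]
```

View pics/fa.png

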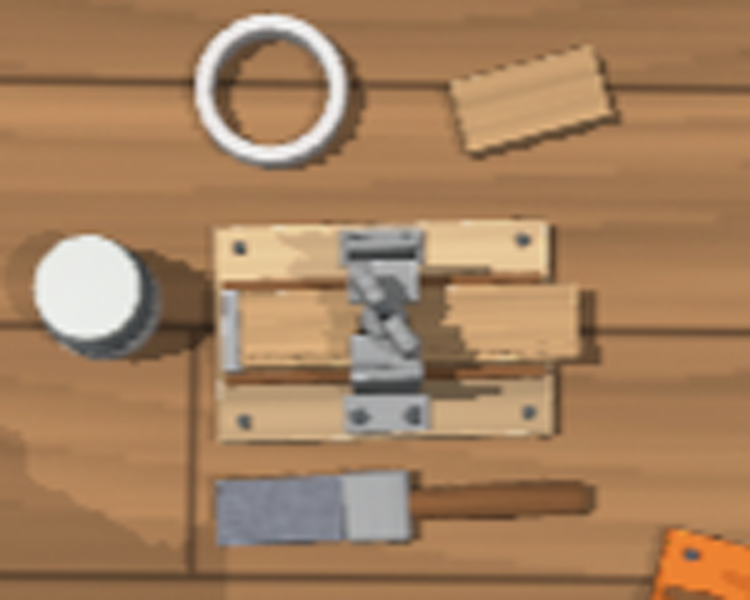

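View pics/fb.png

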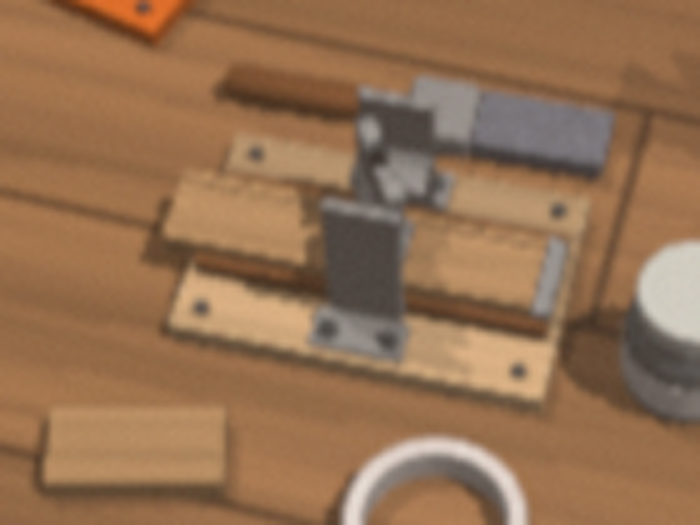

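Both views show the bar flush against the stop, with no gap at (240,330) in the top crop or (540,275) in the scene crop. The neighbouring items shown in the two crops haven't moved. Handing in.

```bash
python3 -c "
from h import *
print(manip.sign_off())"
```

```text
the job is handed in; nothing more can be done
None
```

The bar is home against the steel stop and clamped at an estimated 30 N. The gripper has let go and the arm is clear, and I handed the job in at about 19 s.

- **Bar:** I slid it about 39 mm. The highest push force I read was about 6 N, and the arm then stopped advancing. Top and scene views taken after clamping show no gap at the stop, and the push end stands about 15 mm beyond the base, as it should.
- **Wing nut:** I turned it from about 0.78 to 2.60 rad in two grips, with one half-turn regrasp between them. This was two longer strokes of about 0.8 and 1.0 rad rather than many short ones.
- **Clamping force:** The joint-6 effort and wrist moment put first touch at about 1.835 rad, so I stopped about 0.76 rad past it.
    - From the angle this is about 30 N.
    - From the effort slope, which came out slightly low (0.147 instead of 0.16 N m per rad), it is about 28 N.
    - There is no direct reading of the clamping force.
- **Nut after release:** The wing angle in the camera (about 2.59 rad) agrees with the arm. The stem top read 1–2 mm higher than the angle predicts, which is within the camera's calibration error.
- **Surroundings:** I read no sign of contact with the side plates. The paint jar, brush, tape roll and offcut look unmoved. I did not check the bystanders farther away again, but the arm never worked near them.

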